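# Raise the sample lane's gate and push the jar through

## Task

On the lab bench, push the red-and-white counterweighted barrier arm of the check-in lane up past its balance point so that it stays fully raised by itself. Then push the yellow-capped sample jar along the lane, under the raised arm, until it rests against the white reader at the far end. Use the fingers only to push: do not pick up or tip the jar, do not disturb the other jars, bottles, beaker and spoon, and let go of everything at the end.

Things in the scene. Friction and masses are not known exactly. Their poses are not given: they have to be found in the camera images.
- lane: Fixed check-in lane, yaw -0.2 to 0.35 rad. Origin on its centre line, at bench level, below the barrier arm. +x: along the lane, away from the robot, to the reader; +y: left, from the barrier's post to its tip. Metal floor 6 mm thick, x -150 to 150 mm; blue rails at y 38 to 48 mm either side, tops at z = 24 mm (76 mm clear between them). All lane coordinates below are in this frame.
- lane_stop (a point): Middle of the front face of the white reader, the lane's end stop: lane x = 150, z = 31 mm. Reader: x 150 to 240, y -55 to 55, 62 mm high.
- hinge (a point): Hinge of the barrier arm, its axis along lane x, at lane y = -100, z = 75 mm, on a grey post (x -26 to 26, y -130 to -70, up to z = 89 mm).
- barrier_rest (a point): Top of the fixed grey rest under the level arm: lane y 56 to 68, x -20 to 20 mm, ears up to z = 78 mm. Origin at lane y = 62, z = 62 mm.
- barrier (a joint): Arm angle, rad. 0 = level across the lane, barring the jar; grows as the tip rises; 1.65 = fully raised on its stop, just past upright, leaning away from the lane. About 0.7 N up at the tip lifts it. Balance at about 0.87: below that it falls back to 0, beyond it goes on by itself to 1.65 in 1 to 2 s, slowed by a damper.
- barrier_tip (a point): Centre of the arm's free end face. The arm is a 20 x 20 mm square bar, white with red bands, reaching 220 mm from the hinge. Level, the tip is at lane y = 120, z = 75 mm (underside z = 65), with free space around and under its last 50 mm. Its y axis points outwards along the arm.
- counterweight (a point): Centre of the dark steel counterweight disc (56 mm across, 26 mm thick) on a stub behind the hinge; at lane y = -145, z = 111 mm while the arm is level; turns with the arm.
- sample_jar: Loose sample jar, amber with a paper label and yellow cap: upright cylinder 66 mm across, 75 mm high, about 0.18 kg. Origin at the centre of its underside, which stands on the lane floor (z = 6 mm), between the rails and in front of the barrier (lane x about -95 to -70 mm). Resting against the reader, its origin is at lane x = 117 mm.
- white_jar: Bystander: white jar with white cap, 66 mm across, 75 mm high, on the bench right of the lane near its robot end. Origin at the centre of its underside.
- small_bottle: Bystander: amber bottle with yellow cap, 52 mm across, 130 mm high, on the bench right of the lane beyond the gate post. Origin at the centre of its underside.
- tall_bottle: Bystander: amber bottle with yellow cap, 76 mm across, 240 mm high, at the right of the bench. Origin at the centre of its underside.
- mid_bottle: Bystander: amber bottle with yellow cap, 60 mm across, 160 mm high, at the right of the bench. Origin at the centre of its underside.
- beaker: Bystander: clear plastic beaker, 80 mm across, 90 mm high, left on the bench. Origin at the centre of its underside.
- spoon: Bystander: spoon 180 mm long lying on the bench at the right, near the robot. Origin at the middle of its length, at bench level.
Mind the look-alikes: they are no part of the job. Leave any black or green look-alike of the sample_jar alone.

How it is judged:
By the outcome, as a careful person would: the job done as asked, in the order asked, and still so for the second after the job is handed in, with the robot touching nothing.
It also fails if it takes over 51 s, if anything falls off the work surface, if the arm or the gripper's body presses on something with over 40 N, if the wrist force passes 120 N, or if a joint passes its speed limit or range.

## Robot

A 6-joint arm with a two-finger parallel gripper is mounted at the origin on the work surface. World frame = base frame: x ahead of the robot, y to its left, z up, the work surface at z = 0. Lengths are in m, angles in rad, forces in N, time in s.
With the tool pointing down it reaches from about 0.35 to 0.725 m from the base axis. Payload 4.3 kg.
Tool frame: the origin (TCP) lies midway between the tips of the shut fingers; the grasp point (between the pads) lies 19 mm behind it; z points along the fingers, y is the line along which they close (so a half turn about z gives the same grasp; the last joint's range is limited). The gripper opens to 85 mm and grips with 20 to 120 N. Pads are 22 mm wide; open, the fingers measure 114 mm over their backs; the gripper's body (76 mm by 85 mm) begins 54 mm behind the grasp point. The pads swing forward as they close: fully open they stand 13 mm farther back than shut.
Start: joints at [-1.395, 0.377, 0.081, 1.274, 0, 1.46], TCP at [0.162, -0.552, 0.231] pointing down, gripper open.
Joint ranges: [-2.72, 2.72], [-0.84, 1.66], [-1.02, 1.22], [-1.77, 2.12], [-1.37, 1.28], [-3.14, 3.14]. Speed limits (rad/s): [2.57, 2.57, 3.14, 3.14, 3.14, 3.14].

## Interface

Orientations are given as [roll, pitch, yaw] about the fixed x, y, z axes, in that order (R = Rz(yaw) Ry(pitch) Rx(roll)).
In Python, from cell import manip gives the robot as it stands.
- The arm moves only by the tool carry_out, never from a script. Its argument "moves" is a list of rows, each a list of 3 entries, a list of its own where there are three numbers: the shift along the tool's x, y, z in m, then the turn, a rotation vector about the tool's x, y, z in rad, then the gripper command: -1 is fully open, 1 is shut, values between are in proportion. In form: [[[x, y, z], [ax, ay, az], jaw], ...]. A call has 1 to 5 rows; each row shifts and turns the commanded pose from where the row before left it, along the tool's axes as they then stand; what a row does not reach is not made up. A row lasts 1/8 s, in which the tool goes at most 62.5 mm and 10.7 degrees, less where a joint would pass 70% of its speed; a pose out of reach is approached as far as the arm can. A call is refused whole if a number of a shift passes 0.0625 or a number of a turn 0.188, either way. A call with a gripper value outside its range is refused whole. The fingers move at their own pace and stop on an object; the grip force is fixed at half the most. Time passes only in rows, so rows that do not move let the fingers close. It gives the time, the measured TCP pose, the force, the opening and the grip force at its end, in the units of the state.
- manip.state(): the state, without advancing time (a new reading comes with each control period).
- manip.snapshot(name): name is "scene" or "top" or "wrist"; returns the picture (384x512x3 uint8, red, green, blue); there is no depth.
- manip.get_calibration(name): a dict with "intrinsics" (3x3 intrinsics, pixels), "pose" (4x4, takes a point from camera to world coordinates); the wrist camera has in their place "hand_eye" (4x4, takes a point from camera to tool coordinates, whose origin is the TCP and whose axes are the flange's). Camera axes: x right, y up, looking along -z (the intrinsics and any distortion apply to the point x, -y, -z); pixel columns grow to the right and rows downward; lengths in m; the calibration is good to about 2 mm. A picture is of the moment at which its call begins: read the wrist's pose just before it. get_calibration takes no time and is no camera call.
- manip.sign_off(): hands the job in; it is judged then, once.
The state is a dict: "time": time; "q": joint angles; "joint_vel": joint speeds; "joint_torque": joint torques, N m; "ee_pos": TCP position; "ee_rot": TCP orientation; "force": force on the tool from outside, world axes, zero at the start; "wrist_torque": the same for the moment, N m; "gripper_width": opening from 0.0 (shut) to 1.0 (fully open); "finger_force": force on a finger pad.
Only numpy, scipy, OpenCV 4.12 (cv2) and the standard library are available. Lean on these libraries where they do the work, as an engineer would, in place of code of your own. Each camera call takes 0.05 s, during which the arm holds its last target. There are 200 camera calls.

## Working session

There is one attempt and no reset: what is moved stays moved. The work goes in short steps, Python scripts to look and compute and a tool call to move; the robot and the scene stay as the last step left them, time stands still between calls to the robot, and variables do not carry over. Pictures are saved under pics/ and viewed, at most 10 in all, crops included, and the job is handed in when it is done.

Besides the shell and the picture viewer there is one more tool, called after "Request:" as a command line: name --argument value ..., lists and objects as JSON in quotes. carry_out: Moves the arm, as the interface text tells. Its arguments: {"type":"object","properties":{"moves":{"type":"array","items":{"type":"array"}}},"required":["moves"]}

```bash
mkdir -p pics; python3 - <<'E'
from cell import manip
import cv2, numpy as np
for n in ("scene","top"):
    im=manip.snapshot(n); cv2.imwrite(f"pics/{n}0.png",im[:,:,::-1])
    c=manip.get_calibration(n); print(n,np.round(c["intrinsics"],1).tolist(),np.round(c["pose"],3).tolist(),[k for k in c])
s=manip.state(); print(s)
E
```

```text
scene [[438.8, 0.0, 252.3], [0.0, 438.8, 189.6], [0.0, 0.0, 1.0]] [[0.137, -0.842, 0.522, 1.269], [0.991, 0.115, -0.075, -0.199], [0.003, 0.527, 0.85, 1.353], [0.0, 0.0, 0.0, 1.0]] ['intrinsics', 'pose']
top [[439.3, 0.0, 260.2], [0.0, 439.3, 190.0], [0.0, 0.0, 1.0]] [[0.028, 0.997, -0.066, 0.417], [-1.0, 0.029, 0.01, -0.076], [0.012, 0.066, 0.998, 1.274], [0.0, 0.0, 0.0, 1.0]] ['intrinsics', 'pose']
{'time': 0.1, 'q': array([-1.39531556e+00,  3.78016126e-01,  7.97723105e-02,  1.27438035e+00,
        8.51579181e-06,  1.46050854e+00]), 'joint_vel': array([-0.00213773, -0.00197234,  0.00313579,  0.00179887, -0.00024064,
       -0.0001879 ]), 'joint_torque': array([ 1.06165338e-03, -4.64692318e+01,  2.70583034e+01,  1.20407916e-02,
       -1.17077875e-04,  1.10443742e-05]), 'ee_pos': array([ 0.16200375, -0.55110733,  0.23044434]), 'ee_rot': array([-3.13977685e+00, -2.09644348e-04,  2.85768357e-01]), 'force': array([ 0.25955009,  0.47151935, -0.30019639]), 'wrist_torque': array([-0.01231261, -0.07739607, -0.02896324]), 'finger_force': 0.0, 'gripper_width': 1.0015552944705552}
```

View pics/top0.png

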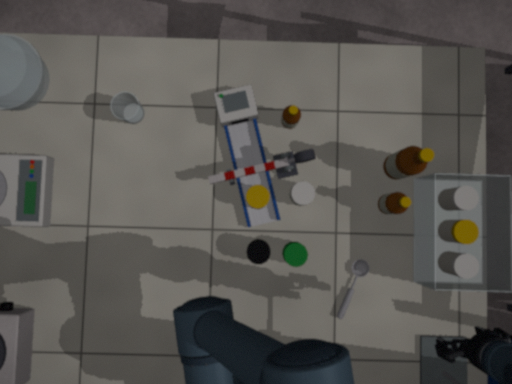

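View pics/scene0.png

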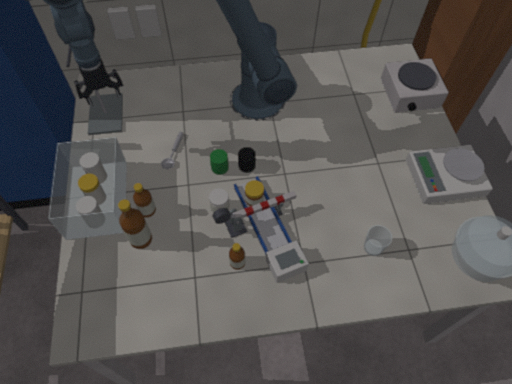

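The top view shows the lane (blue rails) from about (250,222) up to the reader at (237,103). The barrier runs from its tip at (211,180) to the post at about (288,163).

Things that could be taken for the sample jar, by top-view pixel:
- yellow cap in the lane (257,197)
- yellow-capped jar in the bin (465,232)
- black jar (259,250)
- green jar (295,253)
- white jar (303,193)

I choose (257,197), since it stands between the rails. I'll check it in a close crop.

```bash
python3 - <<'E'
import cv2
im=cv2.imread("pics/top0.png")[80:275,190:330]
cv2.imwrite("pics/crop0.png",cv2.resize(im,None,fx=3,fy=3,interpolation=cv2.INTER_CUBIC))
E
```

```text
(no output)
```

View pics/crop0.png

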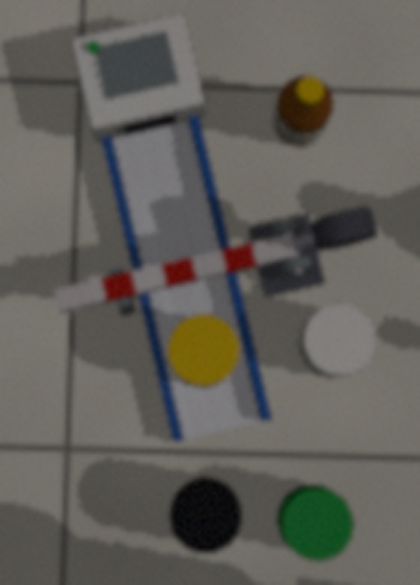

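The crop confirms a yellow cap between the rails at crop (203,350). The barrier tip is at (58,300), and the black and green jars stand nearer the robot at (205,514) and (316,522). Next I fit the lane pose.

```bash
cat > h.py <<'E'
import numpy as np
from cell import manip
def proj(n,P):
    c=manip.get_calibration(n); T=np.linalg.inv(c["pose"]); K=c["intrinsics"]
    p=np.atleast_2d(P)@T[:3,:3].T+T[:3,3]; p=p*[1,-1,-1]; q=p@np.array(K).T; return q[:,:2]/q[:,2:]
def unproj(n,uv,z):
    c=manip.get_calibration(n); d=np.linalg.inv(c["intrinsics"])@[uv[0],uv[1],1]; d=c["pose"][:3,:3]@(d*[1,-1,-1]); o=c["pose"][:3,3]
    return o+d*(z-o[2])/d[2]
def lane(p,L):
    L=np.atleast_2d(L); c,s=np.cos(p[2]),np.sin(p[2]); return L@np.array([[c,s,0],[-s,c,0],[0,0,1]])+[p[0],p[1],0]
E
python3 - <<'E'
from h import *
from scipy.optimize import least_squares
px=np.array([(178,437),(266,418),(75,38),(183,17),(98,130),(203,107),(56,292),(60,312)])/3+[190,80]-1/3
L=np.array([(-150,43,24),(-150,-43,24),(240,55,62),(240,-55,62),(150,55,62),(150,-55,62),(10,120,85),(-10,120,85)])/1e3
r=least_squares(lambda p:(proj("top",lane(p,L))-px).ravel(),[.5,0,.2]); print(r.x,np.round(r.fun.reshape(-1,2),1).tolist())
p=r.x; np.save("lane.npy",p)
print("origin, tip",lane(p,[[0,.12,.075],[.117,0,0],[-.15,0,0]]).round(4).tolist())
c,s=np.cos(p[2]),np.sin(p[2])
for n,uv,z in (("jar",(203,350),.081),("white",(340,341),.075),("black",(205,514),.075),("green",(316,522),.075)):
    w=unproj("top",np.array(uv)/3+[190,80]-1/3,z); d=w[:2]-p[:2]; print(n,w.round(4),"lane",(c*d[0]+s*d[1]).round(4),(-s*d[0]+c*d[1]).round(4))
print(manip.get_calibration("wrist"))
E
```

```text
[ 0.54930661 -0.06420771  0.25845468] [[0.3, 1.8], [0.5, 1.2], [-1.3, 0.0], [1.0, -1.7], [-1.8, 0.3], [1.6, -0.9], [-0.3, -0.6], [-0.0, -0.1]]
origin, tip [[0.5186, 0.0518, 0.075], [0.6624, -0.0343, 0.0], [0.4043, -0.1025, 0.0]]
jar [ 0.4783 -0.081   0.081 ] lane -0.073 0.0019
white [ 0.4904 -0.2057  0.075 ] lane -0.0931 -0.1217
black [ 0.3304 -0.0871  0.075 ] lane -0.2175 0.0339
green [ 0.326  -0.1875  0.075 ] lane -0.2474 -0.0621
{'intrinsics': array([[271.13503014,   0.        , 253.88204717],
       [  0.        , 271.13503014, 184.74593171],
       [  0.        ,   0.        ,   1.        ]]), 'hand_eye': array([[-1.54364211e-03,  9.65693053e-01,  2.59681620e-01,
         6.57406381e-02],
       [ 9.99998781e-01,  1.43001340e-03,  6.26483379e-04,
         2.54471201e-03],
       [ 2.33642451e-04,  2.59682270e-01, -9.65694084e-01,
        -1.41910424e-01],
       [ 0.00000000e+00,  0.00000000e+00,  0.00000000e+00,
         1.00000000e+00]])}
```

Request:
carry_out --moves '[[[0.03,-0.04,0],[0,0,0.027],1],[[0.035,-0.0475,0],[0,0,0],1],[[0.035,-0.0475,0],[0,0,0],1],[[0.035,-0.0475,0],[0,0,0],1],[[0.035,-0.0475,0],[0,0,0],1]]'

```text
time: 0.72
ee_pos: [0.2665, -0.2833, 0.231]
ee_rot: [-3.141, -0.0, 0.258]
force: [0.0, 0.2, 0.9]
gripper_width: 0.002
finger_force: 0.0
```

Request:
carry_out --moves '[[[0.035,-0.0475,0],[0,0,0],1],[[0.035,-0.0475,0],[0,0,0],1],[[0.035,-0.0475,0],[0,0,0],1],[[0.035,-0.0475,0],[0,0,0],1],[[0.03,-0.04,0],[0,0,0],1]]'

```text
time: 1.35
ee_pos: [0.3719, -0.0174, 0.2312]
ee_rot: [3.141, 0.0, 0.26]
force: [0.5, -1.2, 1.0]
gripper_width: 0.0
finger_force: 0.0
```

```bash
cat >> h.py <<'E'
from scipy.spatial.transform import Rotation as Ro
import cv2
def lanexyz(w):
    p=np.load("lane.npy"); d=np.array(w)-[p[0],p[1],0]; c,s=np.cos(p[2]),np.sin(p[2]); return np.array([c*d[0]+s*d[1],-s*d[0]+c*d[1],d[2]])
def wristpose(s):
    T=np.eye(4); T[:3,:3]=Ro.from_euler("xyz",s["ee_rot"]).as_matrix(); T[:3,3]=s["ee_pos"]
    return T@manip.get_calibration("wrist")["hand_eye"]
def wproj(T,P):
    K=manip.get_calibration("wrist")["intrinsics"]; T=np.linalg.inv(T)
    p=(np.atleast_2d(P)@T[:3,:3].T+T[:3,3])*[1,-1,-1]; q=p@K.T; return q[:,:2]/q[:,2:]
E
python3 - <<'E'
from h import *
s=manip.state(); im=manip.snapshot("wrist")[:,:,::-1].copy(); cv2.imwrite("pics/w1raw.png",im)
T=wristpose(s); np.save("T1.npy",T); p=np.load("lane.npy")
L=np.array([(-150,43,24),(-150,-43,24),(150,55,62),(150,-55,62),(10,120,85),(-10,120,85),(240,55,62),(240,-55,62),(0,0,6)])/1e3
q=wproj(T,lane(p,L)); print(q.round(0).tolist(), lanexyz(s["ee_pos"]).round(4))
for a in q: cv2.drawMarker(im,tuple(int(v) for v in a.round()),(0,255,0),0,7)
cv2.imwrite("pics/w1.png",cv2.resize(im,(768,576)))
E
```

```text
[[289.0, 157.0], [355.0, 157.0], [292.0, -177.0], [418.0, -177.0], [220.0, -4.0], [220.0, 20.0], [296.0, -327.0], [435.0, -327.0], [326.0, 32.0]] [-0.1596  0.0906  0.2312]
```

View pics/w1.png

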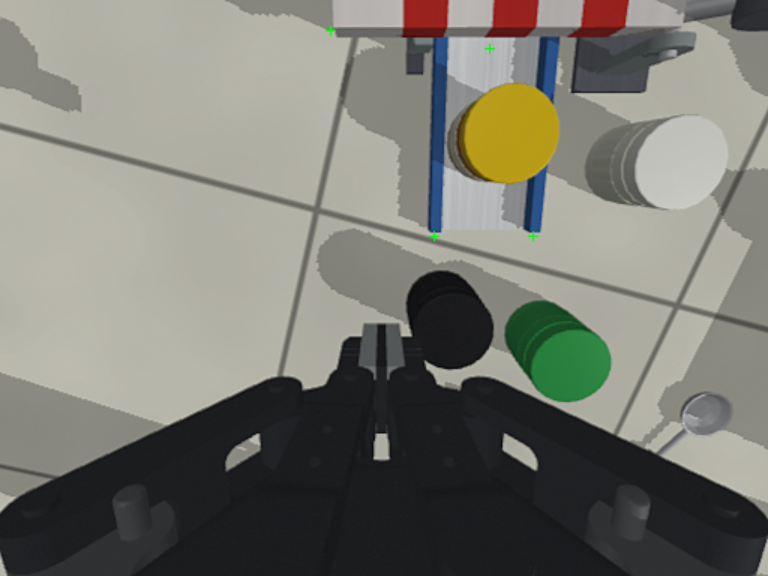

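The wrist view shows the predicted lane markers within about 3 px of the rail ends (434,230), (533,230) and of the barrier tip (332,28), so the fit is good. The yellow cap is at (510,133). Next I tilt the tool 45° and go in under the tip.

Request:
carry_out --moves '[[[0,-0.006,0],[0,0.157,0],1],[[0,-0.005,0],[0,0.157,0],1],[[0,0,0],[0,0.157,0],1],[[0,0,0],[0,0.157,0],1],[[0,0,0],[0,0.157,0],1]]'

```text
time: 2.02
ee_pos: [0.3682, -0.0107, 0.2372]
ee_rot: [-3.141, -0.784, 0.262]
force: [-83.7, 38.3, -78.2]
gripper_width: -0.001
finger_force: 0.0
```

Request:
carry_out --moves '[[[-0.011,0,0.04],[0,0,0],1],[[-0.011,0,0.045],[0,0,0],1],[[-0.012,0,0.045],[0,0,0],1],[[0,0,0.01],[0,0,0],1],[[0,0,0],[0,0,0],1]]'

```text
time: 2.65
ee_pos: [0.4562, -0.0185, 0.1732]
ee_rot: [-3.092, -0.717, 0.26]
force: [0.0, -0.8, -0.5]
gripper_width: -0.002
finger_force: 0.0
```

```bash
python3 - <<'E'
from h import *
s=manip.state(); im=manip.snapshot("wrist")[:,:,::-1].copy()
T=wristpose(s); p=np.load("lane.npy")
print(lanexyz(s["ee_pos"]).round(4),s["ee_rot"],s["q"].round(2))
L=np.array([(-10,120,85),(-10,120,65),(-20,68,78),(10,120,85),(-10,-70,89)])/1e3
for a in wproj(T,lane(p,L)): cv2.drawMarker(im,tuple(int(v) for v in a.round()),(0,255,0),0,7)
w=np.linalg.norm  # jar from first wrist image, cap centre at z=.081
T1=np.load("T1.npy"); K=manip.get_calibration("wrist")["intrinsics"]
d=T1[:3,:3]@(np.linalg.inv(K)@[340,88.7,1]*[1,-1,-1]); o=T1[:3,3]; print("jar lane",lanexyz(o+d*(.081-o[2])/d[2]).round(4))
cv2.imwrite("pics/w2.png",im)
E
```

```text
[-0.0784  0.068   0.1732] [-3.09185704 -0.71689066  0.26026035] [-0.55 -0.25 -1.02  0.3   0.53  2.46]
jar lane [-0.071   0.0005  0.081 ]
```

View pics/w2.png

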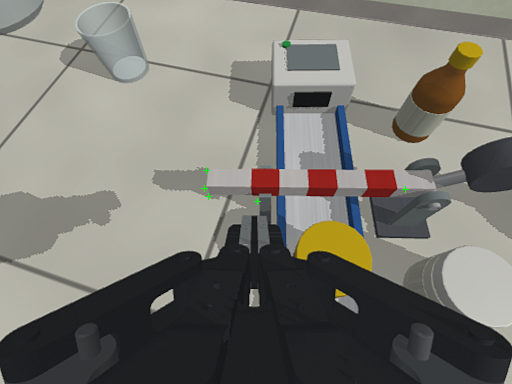

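The picture shows the finger tips (255,220) above and in front of the rest, with the bar from (205,183) to (435,183). The jar is clear. The forward tilt was cut short by joint 3's limit because the wrist was too near the base. I'll untilt, move left, and come at the tip from the left (tool pointing to lane -y) instead.

Request:
carry_out --moves '[[[0.02,-0.02,0],[0,-0.12,0],1],[[0.02,-0.02,0],[0,-0.15,0],1],[[0.02,-0.03,0],[0,-0.15,0],1],[[0.02,-0.03,0],[0,-0.15,0],1],[[0.0,-0.03,0],[0,-0.15,0],1]]'

```text
time: 3.32
ee_pos: [0.4869, 0.1247, 0.2209]
ee_rot: [-3.107, -0.0, 0.293]
force: [1.1, -0.5, 0.1]
gripper_width: -0.003
finger_force: 0.0
```

```bash
cat >> h.py <<'E'
def togo(P,yaw,pitch):
    # remaining shift & turn (tool axes) to lane point P (m), tool x yawed by 'yaw' rel. lane, then pitched about tool y
    s=manip.state(); p=np.load("lane.npy"); R=Ro.from_euler("xyz",s["ee_rot"])
    G=Ro.from_euler("z",p[2]+yaw)*Ro.from_euler("x",np.pi)*Ro.from_euler("y",pitch)
    print("lane",lanexyz(s["ee_pos"]).round(4),"q",s["q"].round(2),"F",s["force"].round(1))
    print("shift",R.inv().apply(lane(p,P)[0]-s["ee_pos"]).round(4),"turn",(R.inv()*G).as_rotvec().round(3))
    print("shift in goal axes",G.inv().apply(lane(p,P)[0]-s["ee_pos"]).round(4))
E
python3 - <<'E'
from h import *
togo([0,.2,.23],-1.571,0)
c=lanexyz(unproj("top",(127,107),.0)); print("beaker",c)
E
```

```text
lane [-0.012   0.1986  0.2209] q [ 0.1   0.24 -0.14  1.2   0.03  2.95] F [ 1.1 -0.5  0.1]
shift [ 0.0121 -0.0013 -0.0091] turn [-0.027  0.027  1.605]
shift in goal axes [-0.0014 -0.012  -0.0091]
beaker [0.27323284 0.31285457 0.        ]
```

Request:
carry_out --moves '[[[0,0,0],[0,0,-0.17],1],[[0,0,0],[0,0,-0.17],1],[[0,0,0],[0,0,-0.17],1],[[0,0,0],[0,0,-0.17],1],[[0,0,0],[0,0,-0.17],1]]'

```text
time: 3.95
ee_pos: [0.4851, 0.1232, 0.2193]
ee_rot: [-3.118, -0.027, 1.147]
force: [-0.2, 0.2, -0.4]
gripper_width: 0.0
finger_force: 0.0
```

Request:
carry_out --moves '[[[0,0,0],[0,0,-0.17],1],[[0,0,0],[0,0,-0.17],1],[[0,0,0],[0,0,-0.17],1],[[0,0,0],[0,0,-0.17],1],[[0,0,0],[0,0,0],1]]'

```text
time: 4.58
ee_pos: [0.4853, 0.1232, 0.2191]
ee_rot: [-3.141, -0.036, 1.82]
force: [0.2, -0.4, 1.0]
gripper_width: -0.001
finger_force: 0.0
```

```bash
python3 - <<'E'
from h import *
togo([0.0,.205,.128],1.571,-.785)
E
```

```text
lane [-0.014   0.1976  0.2191] q [ 0.1   0.23 -0.15  1.19  0.04  1.42] F [ 0.2 -0.4  1. ]
shift [0.0043 0.014  0.0913] turn [-0.005 -0.821 -0.009]
shift in goal axes [0.0696 0.014  0.0592]
```

Request:
carry_out --moves '[[[0,0.003,0],[0,-0.164,0],1],[[0,0.003,0],[0,-0.164,0],1],[[0,0.003,0],[0,-0.164,0],1],[[0,0.003,0],[0,-0.164,0],1],[[0,0.003,0],[0,-0.165,0],1]]'

```text
time: 5.2
ee_pos: [0.5007, 0.1277, 0.2195]
ee_rot: [3.136, 0.789, 1.817]
force: [-1.0, -0.5, -1.1]
gripper_width: -0.001
finger_force: 0.0
```

Request:
carry_out --moves '[[[0.017,0,0.015],[0,0,0],1],[[0.018,0,0.015],[0,0,0],1],[[0.018,0,0.015],[0,0,0],1],[[0.017,0,0.015],[0,0,0],1],[[0,0,0],[0,0,0],1]]'

```text
time: 5.82
ee_pos: [0.4972, 0.1334, 0.1251]
ee_rot: [-3.136, 0.786, 1.824]
force: [-0.8, -0.4, 1.5]
gripper_width: -0.0
finger_force: 0.0
```

```bash
python3 - <<'E'
from h import *
togo([0.002,.105,.028],1.571,-.785)
im=manip.snapshot("scene")[:,:,::-1]; cv2.imwrite("pics/s2.png",cv2.resize(im[130:290,180:390],None,fx=3,fy=3,interpolation=cv2.INTER_CUBIC))
E
```

```text
lane [2.000e-04 2.044e-01 1.251e-01] q [ 0.55  0.56 -0.17  1.13 -0.74  1.98] F [-0.8 -0.4  1.5]
shift [-0.0015  0.0031  0.1389] turn [-0.009  0.001 -0.004]
shift in goal axes [-0.0017  0.0018  0.1389]
```

View pics/s2.png

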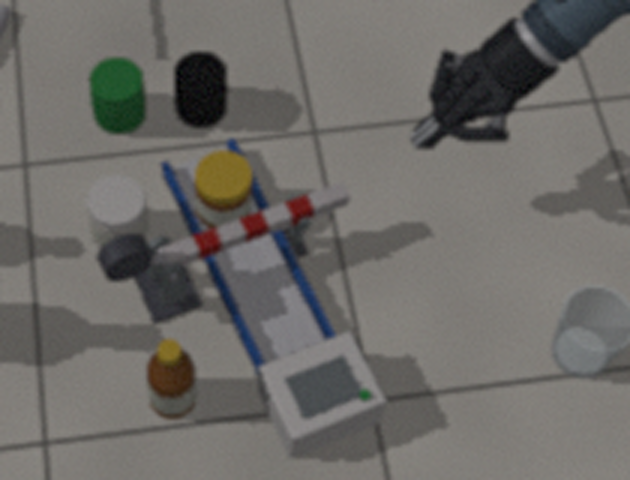

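The scene view shows the shut fingers at (425,135) pointing down towards the barrier tip (345,197), with nothing in the way. Advancing.

Request:
carry_out --moves '[[[0,0.001,0.03],[0,0,0],1],[[0,0.001,0.03],[0,0,0],1],[[0,0,0.03],[0,0,0],1],[[0,0,0.03],[0,0,0],1],[[0,0,0.018],[0,0,0],1]]'

```text
time: 6.5
ee_pos: [0.525, 0.0392, 0.029]
ee_rot: [3.141, 0.785, 1.82]
force: [-0.0, 0.8, 0.6]
gripper_width: 0.0
finger_force: 0.0
```

```bash
python3 - <<'E'
from h import *
togo([0.002,.105,.028],1.571,-.785)
im=manip.snapshot("scene")[:,:,::-1]; cv2.imwrite("pics/s3.png",cv2.resize(im[130:290,180:390],None,fx=3,fy=3,interpolation=cv2.INTER_CUBIC))
E
```

```text
lane [0.003  0.1062 0.029 ] q [ 0.37  0.6  -0.41  0.69 -0.78  1.74] F [-0.   0.8  0.6]
shift [-0.0001 -0.001   0.0016] turn [-0.006  0.    -0.007]
shift in goal axes [-0.0001 -0.001   0.0016]
```

View pics/s3.png

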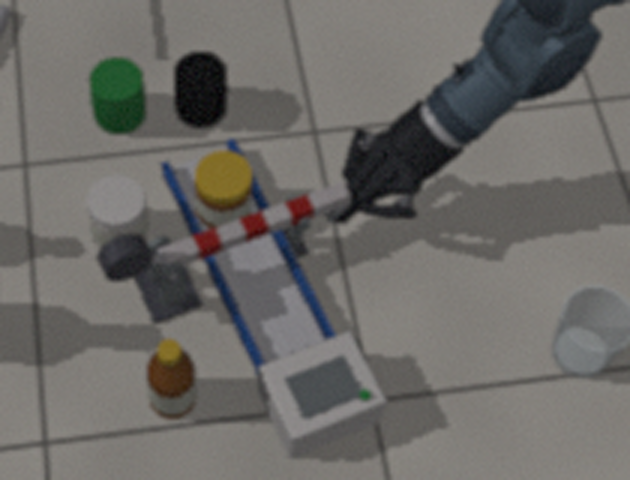

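The fingers are under the last part of the tip at (335,205). Lifting along the arc.

Request:
carry_out --moves '[[[-0.015,0,-0.0124],[0,0,0],1],[[-0.015,0,-0.0124],[0,0,0],1],[[-0.015,0,-0.0124],[0,0,0],1],[[-0.015,0,-0.0124],[0,0,0],1],[[-0.015,0,-0.0124],[0,0,0],1]]'

```text
time: 7.18
ee_pos: [0.5274, 0.0317, 0.1274]
ee_rot: [3.141, 0.785, 1.821]
force: [0.2, 0.3, 0.1]
gripper_width: 0.0
finger_force: 0.3
```

```bash
python3 - <<'E'
from h import *
togo([0.002,.053,.198],1.571,-.785)
im=manip.snapshot("scene")[:,:,::-1]; cv2.imwrite("pics/s4.png",cv2.resize(im[130:290,180:390],None,fx=3,fy=3,interpolation=cv2.INTER_CUBIC))
E
```

```text
lane [0.0033 0.0983 0.1274] q [ 0.36  0.46 -0.33  0.89 -0.78  1.72] F [0.2 0.3 0.1]
shift [-0.082  -0.0009 -0.0179] turn [-0.005 -0.    -0.006]
shift in goal axes [-0.082  -0.0013 -0.0179]
```

View pics/s4.png

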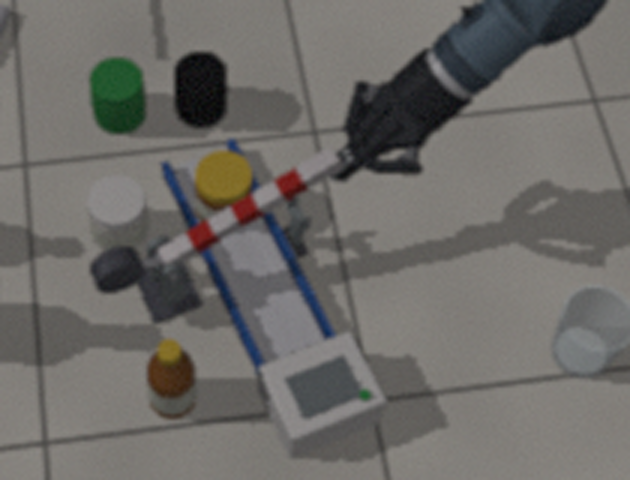

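The arm is lifting: its tip is now at (335,160), resting on the fingers. Continuing past balance.

Request:
carry_out --moves '[[[-0.0165,0,-0.004],[0,0,0],1],[[-0.0165,0,-0.004],[0,0,0],1],[[-0.0165,0,-0.0035],[0,0,0],1],[[-0.0165,0,-0.0035],[0,0,0],1],[[-0.0165,0,-0.003],[0,0,0],1]]'

```text
time: 7.85
ee_pos: [0.5384, -0.0137, 0.197]
ee_rot: [-3.138, 0.786, 1.824]
force: [0.7, 1.0, -0.7]
gripper_width: 0.0
finger_force: 0.3
```

Request:
carry_out --moves '[[[-0.0154,0,0.0016],[0,0,0],1],[[-0.0154,0,0.0016],[0,0,0],1],[[-0.0154,0,0.0016],[0,0,0],1],[[-0.0154,0,0.0016],[0,0,0],1],[[0,0,0],[0,0,0],1]]'

```text
time: 8.48
ee_pos: [0.5509, -0.0603, 0.2363]
ee_rot: [-3.141, 0.786, 1.821]
force: [0.2, -0.3, -0.3]
gripper_width: -0.003
finger_force: 0.0
```

```bash
python3 - <<'E'
from h import *
togo([-0.135,0,.2],0,0)
im=manip.snapshot("scene")[:,:,::-1]; cv2.imwrite("pics/s5.png",cv2.resize(im[130:290,180:390],None,fx=3,fy=3,interpolation=cv2.INTER_CUBIC))
E
```

```text
lane [0.0026 0.0034 0.2363] q [ 0.18  0.29 -0.27  0.93 -0.78  1.47] F [ 0.2 -0.3 -0.3]
shift [ 0.0225 -0.1375  0.0288] turn [0.611 0.616 1.474]
shift in goal axes [-0.1376  0.0034  0.0363]
```

View pics/s5.png

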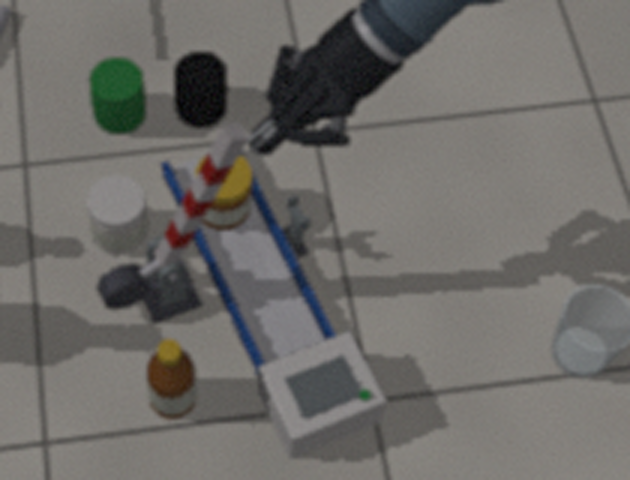

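The barrier has left the fingers and is swinging up by itself: its tip is at (232,140), free of the fingers at (262,140). I'll back off, untilt and yaw back.

Request:
carry_out --moves '[[[0,0,-0.04],[0,0,0],1],[[0,0,-0.03],[0,0,0],1],[[0,0,0],[0,0.157,0],1],[[0,0,0],[0,0.157,0],1],[[0,0,0],[0,0.157,0],1]]'

```text
time: 9.15
ee_pos: [0.5383, -0.0103, 0.2849]
ee_rot: [-3.14, 0.309, 1.825]
force: [0.1, -1.3, -0.8]
gripper_width: -0.003
finger_force: 0.0
```

Request:
carry_out --moves '[[[0,0,0],[0,0.157,0],1],[[0,0,0],[0,0.157,0],1],[[0,-0.03,0],[0,0,0.17],1],[[0,-0.03,0],[0,0,0.17],1],[[0,-0.03,0],[0,0,0.17],0.3]]'

```text
time: 9.78
ee_pos: [0.4482, -0.0188, 0.2841]
ee_rot: [-3.138, 0.002, 1.306]
force: [0.2, 0.6, 0.3]
gripper_width: 0.199
finger_force: 0.0
```

Request:
carry_out --moves '[[[0,0,0],[0,0,0.17],0.3],[[0,0,0],[0,0,0.17],0.3],[[0,0,0],[0,0,0.17],0.3],[[0,0,0],[0,0,0.17],0.3],[[0,0,0],[0,0,0.17],0.3]]'

```text
time: 10.4
ee_pos: [0.449, -0.0183, 0.2843]
ee_rot: [-3.141, 0.003, 0.458]
force: [0.7, -0.2, 0.4]
gripper_width: 0.351
finger_force: 0.0
```

```bash
python3 - <<'E'
from h import *
togo([-0.135,0.001,.12],0,0)
im=manip.snapshot("top"); 
hsv=cv2.cvtColor(im,cv2.COLOR_RGB2HSV)
m=cv2.inRange(hsv,(20,150,80),(32,255,255)); 
n,_,st,c=cv2.connectedComponentsWithStats(m)
for i in range(1,n):
    if st[i,4]>40: print(c[i].round(1),st[i,4],lanexyz(unproj("top",c[i],.081)).round(4))
m=cv2.inRange(hsv,(0,150,80),(8,255,255))|cv2.inRange(hsv,(172,150,80),(180,255,255)); n,_,st,c=cv2.connectedComponentsWithStats(m)
print("red",[(c[i].round(0).tolist(),int(st[i,4])) for i in range(1,n) if st[i,4]>4])
P=[(0,-.1+r*np.cos(1.65),.075+r*np.sin(1.65)) for r in (.06,.11,.16,.21)]; print(proj("top",lane(np.load("lane.npy"),P)).round(0).tolist())
E
```

```text
lane [-0.0852  0.07    0.2843] q [-0.18  0.11 -0.13  1.33 -0.    2.5 ] F [ 0.7 -0.2  0.4]
shift [-0.0619  0.058   0.1645] turn [-0.     0.003  0.199]
shift in goal axes [-0.0498  0.069   0.1643]
[293.  109.8] 66 [ 0.1373 -0.1482  0.081 ]
[426.4 154.4] 153 [-0.0665 -0.4767  0.081 ]
[260.5 197.1] 269 [-0.0769 -0.006   0.081 ]
[405.3 201.6] 93 [-0.1788 -0.3875  0.081 ]
[465.3 231.4] 468 [-0.2946 -0.527   0.081 ]
red [([32.0, 162.0], 7)]
[[291.0, 159.0], [294.0, 156.0], [297.0, 152.0], [301.0, 149.0]]
```

Request:
carry_out --moves '[[[0,0,0],[0,0,0.1],0.3],[[0,0,0],[0,0,0.1],0.3],[[-0.025,0.034,0.02],[0,0,0],0.3],[[-0.025,0.035,0.02],[0,0,0],0.3],[[0,0,0.04],[0,0,0],0.3]]'

```text
time: 11.08
ee_pos: [0.4193, -0.1006, 0.2051]
ee_rot: [3.139, 0.0, 0.261]
force: [0.1, 0.5, -0.2]
gripper_width: 0.35
finger_force: 0.0
```

```bash
python3 - <<'E'
from h import *
togo([-0.137,0.001,.038],0,0)
s=manip.state(); im=manip.snapshot("wrist")[:,:,::-1].copy(); T=wristpose(s); p=np.load("lane.npy")
L=np.array([(-150,43,24),(-150,-43,24),(150,43,24),(150,-43,24),(-71,0,81),(150,0,62)])/1e3
for a in wproj(T,lane(p,L)): cv2.drawMarker(im,tuple(int(v) for v in a.round()),(0,255,0),0,9)
t=manip.snapshot("top")[:,:,::-1]
top=cv2.resize(t[80:275,190:330],(276,384),interpolation=cv2.INTER_CUBIC)
cv2.imwrite("pics/c6.png",np.hstack([im,top]))
E
```

```text
lane [-0.135  -0.0019  0.2051] q [-0.38  0.1  -0.35  1.12 -0.    2.5 ] F [ 0.1  0.5 -0.2]
shift [-0.0019 -0.0034  0.1671] turn [0.003 0.    0.003]
shift in goal axes [-0.002  -0.0029  0.1671]
```

View pics/c6.png

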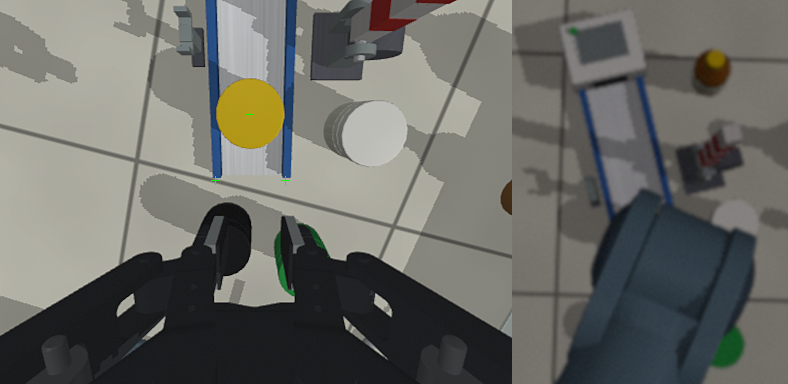

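The wrist view shows the yellow cap at (250,113), right on its predicted marker and centred between the rails, with the fingers behind it. In the top crop the barrier is upright at (715,145) by itself. Lowering behind the jar and pushing.

Request:
carry_out --moves '[[[-0.002,-0.003,0.042],[0,0,0],0.3],[[0,0,0.042],[0,0,0],0.3],[[0,0,0.042],[0,0,0],0.3],[[0,0,0.041],[0,0,0],0.3],[[0,0,0],[0,0,0],0.3]]'

```text
time: 11.8
ee_pos: [0.4138, -0.0948, 0.0367]
ee_rot: [-3.139, 0.007, 0.265]
force: [-0.7, -0.7, 0.4]
gripper_width: 0.35
finger_force: 0.0
```

Request:
carry_out --moves '[[[0.008,0,0],[0,0,0],0.3],[[0.008,0,0],[0,0,0],0.3],[[0.008,0,0],[0,0,0],0.3],[[0.008,0,0],[0,0,0],0.3],[[0.008,0,0],[0,0,0],0.3]]'

```text
time: 12.42
ee_pos: [0.4547, -0.0856, 0.0381]
ee_rot: [3.141, 0.003, 0.262]
force: [-0.7, -0.4, 1.9]
gripper_width: 0.358
finger_force: 0.9
```

```bash
cat > chk.py <<'E'
from h import *
togo([0.077,0.001,.038],0,0)
s=manip.state(); im=manip.snapshot("wrist"); T=wristpose(s); K=manip.get_calibration("wrist")["intrinsics"]
m=cv2.inRange(cv2.cvtColor(im,cv2.COLOR_RGB2HSV),(20,120,60),(32,255,255)); n,_,st,c=cv2.connectedComponentsWithStats(m)
i=1+np.argmax(st[1:,4]); d=T[:3,:3]@(np.linalg.inv(K)@[*c[i],1]*[1,-1,-1]); o=T[:3,3]
print("cap",c[i].round(0),st[i].tolist(),"lane",lanexyz(o+d*(.081-o[2])/d[2]).round(4))
E
python3 chk.py
```

```text
lane [-0.0969  0.0035  0.0381] q [-0.32  0.32 -0.55  0.7  -0.    2.56] F [-0.7 -0.4  1.9]
shift [ 0.1739  0.0032 -0.0004] turn [0.    0.003 0.004]
shift in goal axes [1.739e-01 2.500e-03 1.000e-04]
cap [254. 173.] [169, 91, 171, 166, 22195] lane [-0.0532  0.0012  0.081 ]
```

Contact is good: the jar is 44 mm ahead of the TCP, centred and upright. I'll push on.

Request:
carry_out --moves '[[[0.011,0.001,0],[0,0,0.004],0.3],[[0.011,0.001,0],[0,0,0],0.3],[[0.011,0,0],[0,0,0],0.3],[[0.011,0,0],[0,0,0],0.3],[[0.011,0,0],[0,0,0],0.3]]'

```text
time: 13.1
ee_pos: [0.5088, -0.0734, 0.0377]
ee_rot: [3.141, 0.002, 0.258]
force: [-1.2, -0.1, 1.0]
gripper_width: 0.351
finger_force: 0.6
```

Request:
carry_out --moves '[[[0.011,0,0],[0,0,0],0.3],[[0.011,0,0],[0,0,0],0.3],[[0.011,0,0],[0,0,0],0.3],[[0.011,0,0],[0,0,0],0.3],[[0.011,0,0],[0,0,0],0.3]]'

```text
time: 13.72
ee_pos: [0.562, -0.0594, 0.0377]
ee_rot: [3.141, 0.002, 0.258]
force: [-0.8, -0.8, 0.0]
gripper_width: 0.352
finger_force: 0.7
```

```bash
python3 chk.py
```

```text
lane [0.0135 0.0014 0.0377] q [-0.22  0.49 -0.27  0.81 -0.    2.67] F [-0.8 -0.8  0. ]
shift [ 0.0635  0.0004 -0.0004] turn [ 0.     0.002 -0.   ]
shift in goal axes [ 0.0635  0.0004 -0.0003]
cap [254. 173.] [169, 90, 171, 168, 22357] lane [ 0.0572 -0.0011  0.081 ]
```

Request:
carry_out --moves '[[[0.01,0,0],[0,0,0],0.3],[[0.01,0,0],[0,0,0],0.3],[[0.01,0,0],[0,0,0],0.3],[[0.01,0,0],[0,0,0],0.3],[[0.01,0,0],[0,0,0],0.3]]'

```text
time: 14.4
ee_pos: [0.6102, -0.0466, 0.0376]
ee_rot: [3.141, 0.002, 0.258]
force: [-1.2, -0.5, 1.2]
gripper_width: 0.352
finger_force: 0.9
```

Request:
carry_out --moves '[[[0.003,0,0],[0,0,0],0.3],[[0.003,0,0],[0,0,0],0.3],[[0.002,0,0],[0,0,0],0.3],[[0.001,0,0],[0,0,0],0.3],[[0.001,0,0],[0,0,0],0.3]]'

```text
time: 15.02
ee_pos: [0.6191, -0.0442, 0.0375]
ee_rot: [3.141, 0.002, 0.258]
force: [-1.0, -0.7, 1.5]
gripper_width: 0.347
finger_force: 0.7
```

```bash
python3 chk.py
```

```text
lane [0.0726 0.0015 0.0375] q [-0.17  0.59 -0.1   0.88 -0.    2.71] F [-1.  -0.7  1.5]
shift [ 0.0044  0.0005 -0.0005] turn [ 0.     0.002 -0.   ]
shift in goal axes [ 0.0044  0.0005 -0.0005]
cap [254. 173.] [169, 90, 171, 168, 22431] lane [ 0.1164 -0.001   0.081 ]
```

Request:
carry_out --moves '[[[0.001,0,0],[0,0,0],0.3],[[0.001,0,0],[0,0,0],0.3],[[0.001,0,0],[0,0,0],0.3]]'

```text
time: 15.45
ee_pos: [0.6222, -0.0434, 0.0375]
ee_rot: [3.141, 0.002, 0.258]
force: [-0.9, -0.6, 0.3]
gripper_width: 0.354
finger_force: 0.6
```

Request:
carry_out --moves '[[[0.001,0,0],[0,0,0],0.3],[[0.001,0,0],[0,0,0],0.3]]'

```text
time: 15.7
ee_pos: [0.6242, -0.0429, 0.0375]
ee_rot: [3.141, 0.002, 0.258]
force: [-1.6, -0.5, 0.3]
gripper_width: 0.349
finger_force: 0.6
```

Request:
carry_out --moves '[[[0.001,0,0],[0,0,0],0.3],[[0.001,0,0],[0,0,0],0.3]]'

```text
time: 15.95
ee_pos: [0.6254, -0.0426, 0.0374]
ee_rot: [3.141, 0.004, 0.258]
force: [-4.8, -1.9, 2.7]
gripper_width: 0.353
finger_force: 2.2
```

Request:
carry_out --moves '[[[0.001,0,0],[0,0,0],0.3],[[0.001,0,0],[0,0,0],0.3]]'

```text
time: 16.2
ee_pos: [0.6255, -0.0426, 0.0374]
ee_rot: [3.141, 0.007, 0.258]
force: [-10.0, -3.3, 7.0]
gripper_width: 0.351
finger_force: 4.7
```

```bash
python3 chk.py
```

```text
lane [0.0792 0.0015 0.0374] q [-0.17  0.6  -0.08  0.9  -0.    2.72] F [-10.   -3.3   7. ]
shift [-0.0022  0.0005 -0.0006] turn [ 0.001  0.007 -0.001]
shift in goal axes [-0.0022  0.0005 -0.0006]
cap [254. 174.] [169, 91, 171, 168, 22508] lane [ 0.123 -0.001  0.081]
```

Contact with the reader: the push force rose to 10 N while the TCP stopped. Backing off and rising.

Request:
carry_out --moves '[[[-0.004,0,0],[0,0,0],0.3],[[-0.015,0,0],[0,0,0],0.3],[[-0.03,0,0],[0,0,0],0.3],[[-0.04,0,0],[0,0,0],0.3],[[-0.04,0,0],[0,0,0],0.3]]'

```text
time: 16.88
ee_pos: [0.5034, -0.0751, 0.0381]
ee_rot: [3.14, -0.0, 0.259]
force: [-0.7, -0.2, 1.0]
gripper_width: 0.351
finger_force: 0.0
```

Request:
carry_out --moves '[[[-0.03,0,-0.03],[0,0,0],0.3],[[-0.03,0,-0.05],[0,0,0],0.3],[[0,0,-0.05],[0,0,0],0.3],[[0,0,-0.05],[0,0,0],0.3],[[0,0,0],[0,0,0],0.3]]'

```text
time: 17.5
ee_pos: [0.4494, -0.0912, 0.2225]
ee_rot: [3.136, -0.007, 0.258]
force: [-0.5, -0.3, -0.5]
gripper_width: 0.353
finger_force: 0.0
```

```bash
python3 chk.py; python3 - <<'E'
from h import *
im=manip.snapshot("top"); np.save("fin.npy",im); hsv=cv2.cvtColor(im,cv2.COLOR_RGB2HSV)
old=cv2.imread("pics/top0.png")[:,:,::-1]
m=cv2.inRange(hsv,(20,150,80),(32,255,255)); n,_,st,c=cv2.connectedComponentsWithStats(m)
for i in range(1,n):
    if st[i,4]>40: print(c[i].round(1),st[i,4],lanexyz(unproj("top",c[i],.081)).round(4))
for nm,i in (("old",old),("new",im)):
    h=cv2.cvtColor(i,cv2.COLOR_RGB2HSV); r=cv2.inRange(h,(0,100,40),(9,255,255))|cv2.inRange(h,(170,100,40),(180,255,255))
    n,_,st,c=cv2.connectedComponentsWithStats(r[100:220,200:340]); print(nm,"red",[((c[i]+[200,100]).round(0).tolist(),int(st[i,4])) for i in range(1,n) if st[i,4]>4])
E
```

```text
lane [-0.1035 -0.0005  0.2225] q [-0.34  0.14 -0.26  1.16 -0.    2.55] F [-0.5 -0.3 -0.5]
shift [ 0.1791 -0.0026  0.1858] turn [ 0.006 -0.007 -0.   ]
shift in goal axes [ 0.1805 -0.0015  0.1845]
[293.  109.8] 66 [ 0.1373 -0.1482  0.081 ]
[241.6 129.1] 434 [0.1168 0.0018 0.081 ]
[426.4 154.4] 153 [-0.0665 -0.4767  0.081 ]
[405.3 201.6] 93 [-0.1788 -0.3875  0.081 ]
[465.3 231.4] 465 [-0.2947 -0.527   0.081 ]
old red [([269.0, 166.0], 80), ([249.0, 170.0], 71), ([229.0, 175.0], 81)]
new red [([294.0, 154.0], 23), ([291.0, 158.0], 25), ([286.0, 161.0], 14)]Traceback (most recent call last):
  File "chk.py", line 5, in <module>
    i=1+np.argmax(st[1:,4]); d=T[:3,:3]@(np.linalg.inv(K)@[*c[i],1]*[1,-1,-1]); o=T[:3,3]
        ~~~~~~~~~^^^^^^^^^^
    return _wrapfunc(a, 'argmax', axis=axis, out=out, **kwds)
    return bound(*args, **kwds)
ValueError: attempt to get argmax of an empty sequence
```

The top view puts the jar at lane x = 117 mm, against the reader. The barrier's red bands lie where they should for 1.65 rad, the bottles have not moved, and the robot touches nothing.

```bash
python3 -c "
from cell import manip
print(manip.sign_off())"
```

```text
the job is handed in; nothing more can be done
None
```

The barrier arm stands fully raised on its own, the yellow-capped jar rests upright against the white reader, the robot is clear of everything, and the job is handed in (17.6 s of 51 s).

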